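Open the latched sample carrier and hold its gate

TASK

Make the sample carrier on the bench mat ready for unloading: first press its hold-down lever down until it clicks and stays down by itself, then squeeze in the catch nearer the gate and after it the catch further from the gate. Then swing the gate out by its upright post, past the ball catch, until it stands about square to the carrier's front, and finish while still gripping the post and holding the gate there. Leave the bottle, beaker, dish and timer where they stand.

Things in the scene. Friction and masses are not known exactly. Their poses are not given: they have to be found in the camera images.
- carrier: white open-topped carrier fixed on a thin grey mat; box 160 (x) x 148 (y) mm, walls to z 95, contents below z 45. Origin: middle of its underside, 2 mm above the worktop. Carrier frame: z up, -x gate side, +y hinge and lever side, -y catch side; offsets below are in it, in mm. Tallest: post z 164, catches 140, lever housing 120 (x -73 to -53, y 81 to 111).
- hold_lever (a joint): hold-down lever on the +y side, rad: 0 raised (start, sprung up), grows as pressed down. Pivot: a y line at (60, 96, 100); it points to -x, rising at 0.30 rad at the start. A sprung pawl resists from about 0.16, snaps over its nose at about 0.24 and keeps it at about 0.30 (level); stop at 0.335. Pressing the pad takes 1 to 2 N at first, about 10 N at the pawl.
- pad_top (a point): middle of the upper face of the lever's black rubber pad, 34 (x) x 26 (y) mm: at (-16, 96, 134) raised, (-22, 96, 110) when held down. Press it straight down. Its frame tips with the lever (z out of the pad).
- lever_pad: the same rubber pad as a body; origin in the middle of its underside, 6 mm thick
- front_catch (a joint): button of the catch nearer the gate, m: 0 out (start up to 0.002), 0.010 fully in (stop). It moves to +y, towards its fixed grey block, and stays where it is pushed (friction about 5 N). It frees the gate when in more than about 0.005; push it fully in.
- front_button (a point): middle of the outer (-y) face of the front catch's black button, 26 (x) x 30 (z), at (-20, -104, 122) out, (-20, -94, 122) in. Its fixed block is 28 (x) wide, z 93 to 138, inner face at y -62: squeeze across button and block, 42 mm apart at first, 32 when in. The block does not yield: centre the jaws on the squeezed width (y -78).
- rear_catch (a joint): button of the catch further from the gate, m: the same as front_catch
- rear_button (a point): the same point on the rear catch's button: (45, -104, 122) when out, (45, -94, 122) when in; same block behind it
- gate (a joint): gate on the -x side, clear panel in an aluminium frame, rad: 0 closed, grows as it swings out to -x about the upright hinge at (-80, 60), clockwise from above; stop at 1.57. Barred until both catches are in. A spring closes it (1 to 3 N at the post); a ball catch resists from about 0.65 to 1.15 (up to about 9 N at the post). Let go beyond that, it falls back to about 1.1.
- gate_hinge (a point): point on the gate's hinge axis at the height for gripping the post: (-80, 60, 148)
- post_grip (a point): grip point on the gate's upright round steel post, 16 across, free from z 100 to 164; on its axis at z 148, 80 mm from the hinge axis: (-80, -20, 148) closed, (-160, 60, 148) at a right angle. Its frame turns with the gate. The gate's top edge is at z 96; the strap from the gate's end past the catches reaches z 120, 62 mm from the post.
- pull_post: the same post as a body; origin on its axis at its foot (z 96)
- amber_bottle: brown bottle with black cap, 54 across, 115 high; bystander, origin under its centre
- beaker: empty glass beaker, 53 across, 65 high; bystander, origin under its centre
- dish: petri dish, 60 across, 15 high; bystander, origin under its centre
- timer: white bench timer, 52 x 66 x 16; bystander, origin under its centre

How it is judged:
By the outcome, as a careful person would: the job done as asked, in the order asked, and still so for the second after the job is handed in, while the arm keeps its last pose, push and grip.
It also fails if it takes over 64 s, if anything falls off the work surface, if the arm or the gripper's body presses on something with over 40 N, if the wrist force passes 120 N, or if a joint passes its speed limit or range.

ROBOT

A 6-joint arm with a two-finger parallel gripper is mounted at the origin on a cart in front of the work surface, level with it; the furniture and walls round the work are solid. World frame = base frame: x ahead of the robot, y to its left, z up, the work surface at z = 0. Lengths are in mm, angles in rad, forces in N, time in s.
With the tool pointing down it reaches from about 325 to 850 mm from the base axis. Payload 15.5 kg.
Tool frame: the origin (TCP) lies at the very end of the fingers, on their centre line; the grasp point (between the pads) lies 19 mm behind it; z points along the fingers, y is the direction in which the jaws open and shut (so a half turn about z gives the same grasp; the last joint's range is limited). The gripper opens to 91 mm and grips with 3 to 60 N. Pads are 32 mm wide; open, the fingers measure 118 mm over their backs; the gripper's body (76 mm by 178 mm) begins 60 mm behind the grasp point.
Start: joints at [1.149, 0.494, 1.345, -0, 1.302, -0.096], TCP at [200.037, 592.124, 190.015] pointing down, gripper open.
Joint ranges: [-2.91, 2.91], [-0.82, 2.16], [0.22, 2.67], [-1.22, 4.37], [0.12, 2.79], [-3.08, 3.08]. Speed limits (rad/s): [1.89, 1.89, 2.57, 3.01, 3.01, 3.01].

INTERFACE

Orientations are given as a unit quaternion [w, x, y, z].
In Python, from bench import bot gives the robot as it stands. Calls block until the motion is done:
- bot.movep(position, orientation): joint-space move of the TCP to a pose.
- bot.line_to(position, rotation=None, velocity=150, guard=None): straight line of the TCP; rotation=None keeps the orientation; velocity is the mean speed in mm/s. With guard (N) it stops when the force on the tool has changed by that much, and returns True; else False.
- bot.set_joints(angles): joint-space move.
- bot.command_gripper(opening, f_grip=None): finger opening in mm; f_grip is the grip in N (None keeps the last); returns when the fingers have stopped.
- bot.pause(seconds).
- bot.inverse_kinematics(position, orientation): joint angles nearest the present ones, or None.
- bot.read_state(): the state.
- bot.snapshot(name): name is "scene" or "top" or "wrist"; returns a dict with "frame" (420x560x3 uint8, red, green, blue), "intrinsics" (3x3 intrinsics, pixels), "R" (3x3) and "t" (3): a world point X has camera coordinates R X + t. Camera axes: x right, y down, z forward; pixel columns grow to the right and rows downward; lengths in mm; the calibration is good to about 2 mm. A picture is of the moment at which its call begins. There is no depth.
A pose or a line that the arm cannot do raises bot.IKError and nothing moves.
- bot.sign_off(): hands the job in, once; it reports no verdict.
The state is a dict: "time": time; "joints": joint angles; "joint_velocities": joint speeds; "joint_efforts": joint torques, N m; "eef_pos": TCP position; "eef_rot": TCP orientation; "contact_force": force on the tool from outside, world axes, zero at the start; "ft_torque": the same for the moment, N m; "width": finger opening in mm.
Only numpy, scipy, OpenCV 4.12 (cv2) and the standard library are available. Lean on these libraries where they do the work, as an engineer would, in place of code of your own. Each camera call takes 0.05 s, during which the arm holds its last target.

## Working session

There is one attempt and no reset: what is moved stays moved. The work goes in short steps, each a Python script; the robot and the scene stay as the last script left them, time stands still between calls to the robot, and variables do not carry over. Pictures are saved under pics/ and viewed, and the job is handed in when it is done.

```bash
ls; mkdir -p pics
python3 - <<'E'
from bench import bot
import cv2,numpy as np,pickle
for n in ("scene","top","wrist"):
    s=bot.snapshot(n); pickle.dump(s,open(f"pics/{n}0.pkl","wb"))
    cv2.imwrite(f"pics/{n}0.png",s["frame"][:,:,::-1])
    print(n,np.array(s["intrinsics"]).round(1).tolist(),np.array(s["R"]).round(3).tolist(),np.array(s["t"]).round(1))
print(bot.read_state())
E
```

```text
pics
scene [[475.7, 0.0, 281.0], [0.0, 475.7, 210.5], [0.0, 0.0, 1.0]] [[0.569, -0.822, 0.001], [-0.59, -0.41, -0.695], [0.572, 0.395, -0.719]] [-300.7  422.8 1217.5]
top [[466.9, 0.0, 283.0], [0.0, 466.9, 205.1], [0.0, 0.0, 1.0]] [[0.043, -0.999, -0.006], [-0.976, -0.041, -0.214], [0.214, 0.015, -0.977]] [  10.8  584.3 1227.6]
wrist [[375.9, 0.0, 277.5], [0.0, 375.9, 207.5], [0.0, 0.0, 1.0]] [[0.321, 0.947, -0.001], [0.907, -0.307, 0.29], [0.274, -0.094, -0.957]] [-624.8  -33.   391.6]
{'time': 0.15, 'joints': array([ 1.14945852e+00,  4.94028216e-01,  1.34596347e+00, -2.58672274e-05,
        1.30253167e+00, -9.54697433e-02]), 'joint_velocities': array([-0.00050006, -0.0010881 , -0.00327297,  0.0004674 , -0.00027545,
       -0.00092466]), 'joint_efforts': array([ 9.41268299e-04, -8.79200864e+01, -3.82049811e+01,  7.06060091e-02,
        5.00461890e-02, -9.31282375e-05]), 'eef_pos': array([199.94120879, 591.82483083, 189.59145211]), 'eef_rot': array([-1.06858726e-04,  1.62210668e-01,  9.86756040e-01, -4.53085218e-04]), 'contact_force': array([ 0.49787024,  0.44924508, -0.54782738]), 'ft_torque': array([ 0.00247158, -0.04598869,  0.01912725]), 'width': 90.85830802162931}
```

View pics/scene0.png

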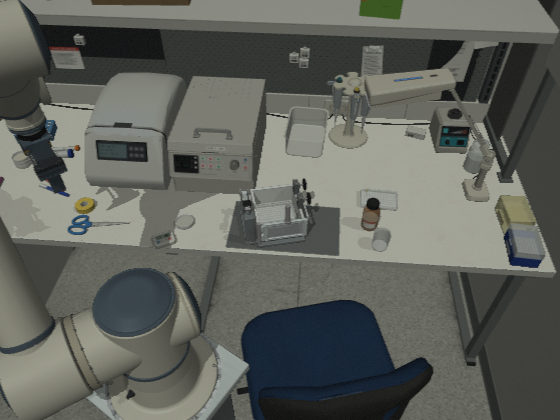

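View pics/top0.png

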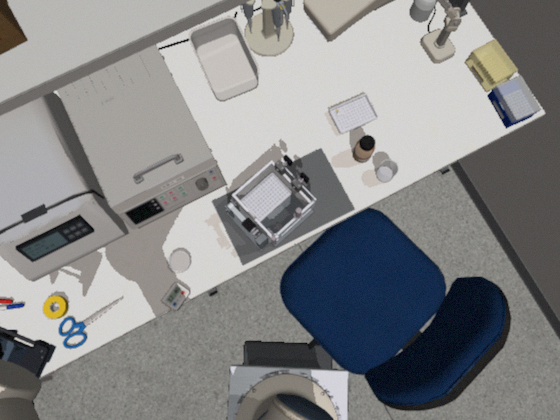

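Run:
```python
import cv2
a=cv2.imread("pics/top0.png")[145:265,200:360]; cv2.imwrite("pics/topc.png",cv2.resize(a,None,fx=5,fy=5,interpolation=cv2.INTER_CUBIC))
a=cv2.imread("pics/scene0.png")[165:265,220:353]; cv2.imwrite("pics/scenec.png",cv2.resize(a,None,fx=6,fy=6,interpolation=cv2.INTER_CUBIC))
```

```text
(no output)
```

View pics/topc.png

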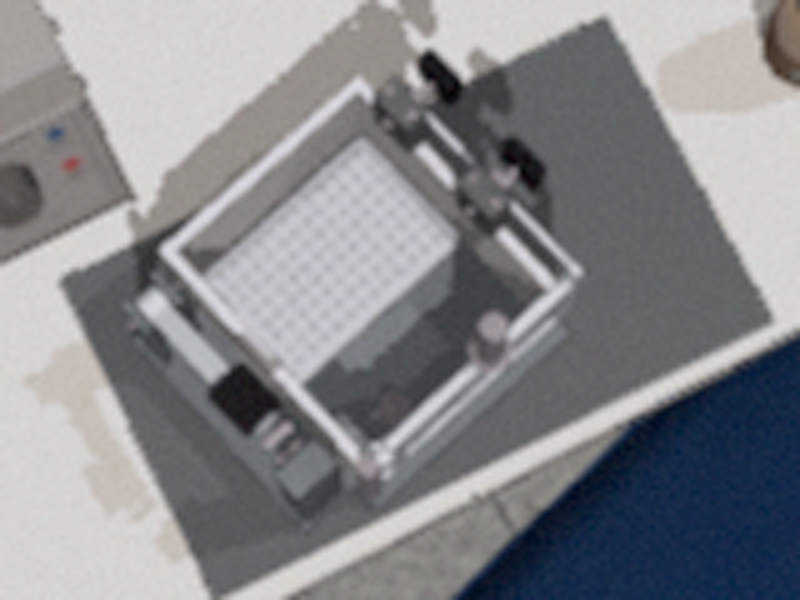

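View pics/scenec.png

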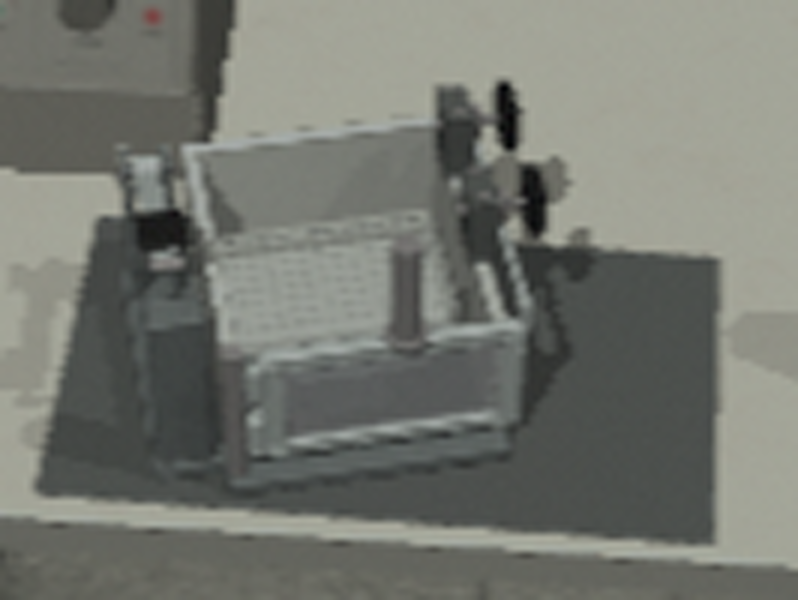

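```bash
cat > fit.py <<'E'
import numpy as np,pickle
from scipy.optimize import least_squares
def proj(s,X):
    c=np.asarray(s["R"])@X.T+np.asarray(s["t"])[:,None]; p=np.asarray(s["intrinsics"])@c; return (p[:2]/p[2]).T
def c2w(p,X):
    c,s_=np.cos(p[2]),np.sin(p[2]); X=np.atleast_2d(X).astype(float)
    return np.c_[p[0]+c*X[:,0]-s_*X[:,1],p[1]+s_*X[:,0]+c*X[:,1],X[:,2]+2]
def fit(obs,p0,w=None):
    def r(p): return np.concatenate([((proj(s,c2w(p,X))-uv)).ravel() for s,X,uv in obs])
    o=least_squares(r,p0,loss="soft_l1",f_scale=1.5); return o.x,r(o.x).reshape(-1,2)
E
python3 - <<'E'
from fit import *
T=pickle.load(open("pics/top0.pkl","rb"));S=pickle.load(open("pics/scene0.pkl","rb"))
XT=np.array([[80,74,95],[80,-74,95],[-16,96,134],[-20,-101,122],[45,-101,122],[-80,-20,164]])
UT=np.array([[170,247],[362,85],[246,397],[523,163],[440,77],[493,318]])/5+[200-.4,145-.4]
XS=np.array([[80,74,95],[-16,96,134],[-20,-101,122],[45,-101,122],[-80,-20,164]])
US=np.array([[187,150],[163,228],[537,200],[510,115],[407,240]])/6+[220-.4,165-.4]
best=None
for y0 in np.arange(0,6.3,1):
    p,r=fit([(T,XT,UT),(S,XS,US)],[600,0,y0])
    c=np.abs(r).sum()
    if best is None or c<best[0]: best=(c,p,r)
print(best[1],best[2].round(1).tolist())
for o in ([(T,XT,UT)],[(S,XS,US)]): print(fit(o,best[1])[0])
p=best[1]
for n,X in dict(pad=(-16,96,134),fb=(-20,-78,122),rb=(45,-78,122),hinge=(-80,60,148),post=(-80,-20,148),open=(-160,60,148)).items(): 
    w=c2w(p,X)[0];print(n,w.round(1),np.hypot(w[0],w[1]).round())
E
```

```text
[593.80627391  64.45448029   7.07294021] [[-1.4, 1.2], [0.5, -2.0], [-0.1, -0.3], [0.8, -1.1], [0.8, -0.9], [0.5, 1.0], [-1.2, -0.0], [-0.6, -0.2], [-0.2, -0.0], [-0.2, 0.3], [-0.1, 0.6]]
[592.82197177  65.13925138   7.07220097]
[595.07366084  63.62948048   7.07109038]
pad [514.4 120.7 136. ] 528.0
fb [635.1  -4.7 124. ] 635.0
rb [680.9  41.5 124. ] 682.0
hinge [494.9  49.9 150. ] 497.0
post [551.7  -6.4 150. ] 552.0
open [438.6  -6.9 150. ] 439.0
```

```bash
cat > h.py <<'E'
from bench import bot
import numpy as np,pickle,cv2
from fit import *
from scipy.spatial.transform import Rotation as Ro
def quat(a):  # tool down, tool y at world angle a
    y=np.array([np.cos(a),np.sin(a),0]);z=np.array([0,0,-1.]);x=np.cross(y,z)
    q=Ro.from_matrix(np.c_[x,y,z]).as_quat(); return np.r_[q[3],q[:3]]
def snap(n,name):
    s=bot.snapshot(n);pickle.dump(s,open(f"pics/{name}.pkl","wb"));cv2.imwrite(f"pics/{name}.png",s["frame"][:,:,::-1]);return s
def st():
    s=bot.read_state();print("t%.2f"%s["time"],s["eef_pos"].round(1),"F",s["contact_force"].round(1),"w%.1f"%s["width"],"j",s["joints"].round(2));return s
E
python3 - <<'E'
from h import *
s0=pickle.load(open("pics/wrist0.pkl","rb"))
R=np.array(s0["R"]);C=-R.T@s0["t"]
q=[-1.07e-4,.1622,.98676,-4.5e-4];T=Ro.from_quat([q[1],q[2],q[3],q[0]]).as_matrix()
print("cam in tool",T.T@(C-[199.9,591.8,189.6]),"axis",T.T@R[2], "tool y ang",np.arctan2(T[1,1],T[0,1]))
for a in np.deg2rad([-135,-90,-45,0,45,90,135,180]):
    for P in ([514,121,110],[635,-5,105],[681,41,105],[552,-6,133],[439,-7,133]):
        j=bot.inverse_kinematics(P,quat(a)); print(round(np.rad2deg(a)),P,None if j is None else np.round(j,2))
E
```

```text
cam in tool [  81.61208952    0.33429816 -194.18878495] axis [-2.89980317e-01 -1.71961791e-04  9.57032594e-01] tool y ang 1.2449574970471313
-135 [514, 121, 110] [ 0.12  0.46  1.68 -0.    1.01  2.47]
-135 [635, -5, 105] [-0.1   0.59  1.41 -0.    1.13  2.25]
-135 [681, 41, 105] [-0.03  0.65  1.28 -0.    1.2   2.33]
-135 [552, -6, 133] [-0.12  0.46  1.6  -0.    1.09  2.24]
-135 [439, -7, 133] [-0.15  0.31  1.86 -0.    0.97  2.2 ]
-90 [514, 121, 110] [ 0.12  0.46  1.68 -0.    1.01  1.69]
-90 [635, -5, 105] [-0.1   0.59  1.41 -0.    1.13  1.47]
-90 [681, 41, 105] [-0.03  0.65  1.28 -0.    1.2   1.54]
-90 [552, -6, 133] [-0.12  0.46  1.6  -0.    1.09  1.45]
-90 [439, -7, 133] [-0.15  0.31  1.86 -0.    0.97  1.42]
-45 [514, 121, 110] [ 0.12  0.46  1.68 -0.    1.01  0.9 ]
-45 [635, -5, 105] [-0.1   0.59  1.41 -0.    1.13  0.68]
-45 [681, 41, 105] [-0.03  0.65  1.28 -0.    1.2   0.76]
-45 [552, -6, 133] [-0.12  0.46  1.6  -0.    1.09  0.67]
-45 [439, -7, 133] [-0.15  0.31  1.86 -0.    0.97  0.63]
0 [514, 121, 110] [ 0.12  0.46  1.68 -0.    1.01  0.12]
0 [635, -5, 105] [-0.1   0.59  1.41 -0. 
[... 580 characters left out ...]
1, 41, 105] [-0.03  0.65  1.28 -0.    1.2  -1.6 ]
90 [552, -6, 133] [-0.12  0.46  1.6  -0.    1.09 -1.69]
90 [439, -7, 133] [-0.15  0.31  1.86 -0.    0.97 -1.72]
135 [514, 121, 110] [ 0.12  0.46  1.68 -0.    1.01 -2.24]
135 [635, -5, 105] [-0.1   0.59  1.41 -0.    1.13 -2.46]
135 [681, 41, 105] [-0.03  0.65  1.28 -0.    1.2  -2.38]
135 [552, -6, 133] [-0.12  0.46  1.6  -0.    1.09 -2.48]
135 [439, -7, 133] [-0.15  0.31  1.86 -0.    0.97 -2.51]
180 [514, 121, 110] [ 0.12  0.46  1.68 -0.    1.01 -3.02]
180 [635, -5, 105] [-0.1   0.59  1.41 -0.    1.13  3.04]
180 [681, 41, 105] None
180 [552, -6, 133] [-0.12  0.46  1.6  -0.    1.09  3.02]
180 [439, -7, 133] [-0.15  0.31  1.86 -0.    0.97  2.99]
```

View pics/wrist0.png

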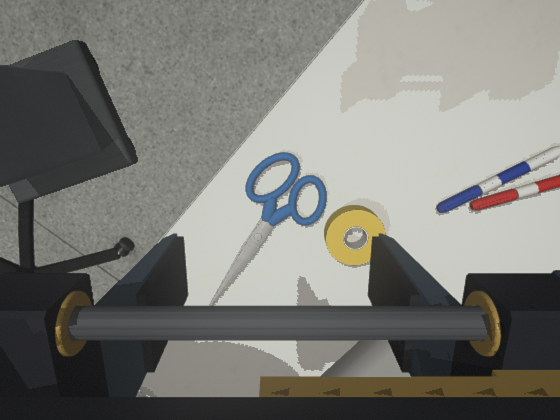

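```bash
python3 - <<'E'
from h import *
p=[593.8,64.45,7.073-2*np.pi]
np.save("pose.npy",p)
a=p[2]-np.pi/2
P=c2w(p,(-75,0,330))[0]
bot.movep(P.tolist(),quat(a).tolist()); bot.pause(.2); st()
s=snap("wrist","w1")
for X in [(-16,96,134),(-20,-104,122),(45,-104,122),(-80,-20,164),(80,74,95),(80,-74,95),(-80,74,95)]: print(X,proj(s,c2w(p,X))[0].round(1))
E
python3 -c "
import cv2;a=cv2.imread('pics/w1.png');cv2.imwrite('pics/w1b.png',cv2.resize(a,(800,600),interpolation=cv2.INTER_CUBIC))"
```

```text
t2.79 [541.   11.6 331.9] F [ 0.   0.1 -0.1] w91.2 j [-0.09  0.26  1.32  0.    1.55  0.69]
(-16, 96, 134) [182.4 118.9]
(-20, -104, 122) [376.6 122.2]
(45, -104, 122) [381.6  55.4]
(-80, -20, 164) [297.5 187.5]
(80, 74, 95) [205.9  21.7]
(80, -74, 95) [348.5  21.8]
(-80, 74, 95) [213.4 173.4]
```

View pics/w1b.png

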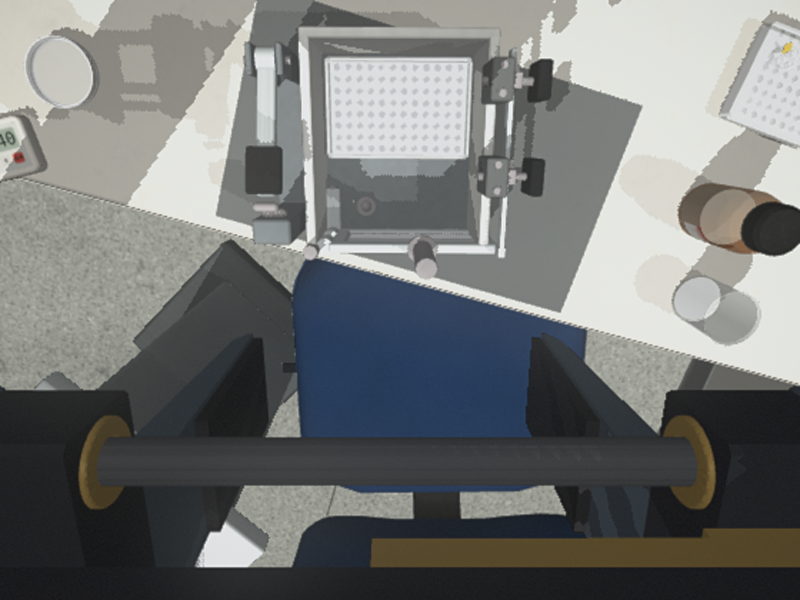

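The carrier fills the upper middle: pad at about (264,170), post top (426,265) and catches at (540,80)/(533,177) in the 800-wide picture. I'll enlarge it.

```bash
python3 -c "
import cv2;a=cv2.imread('pics/w1.png')[5:200,160:400];cv2.imwrite('pics/w1c.png',cv2.resize(a,None,fx=3,fy=3,interpolation=cv2.INTER_CUBIC))"
```

```text
(no output)
```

View pics/w1c.png

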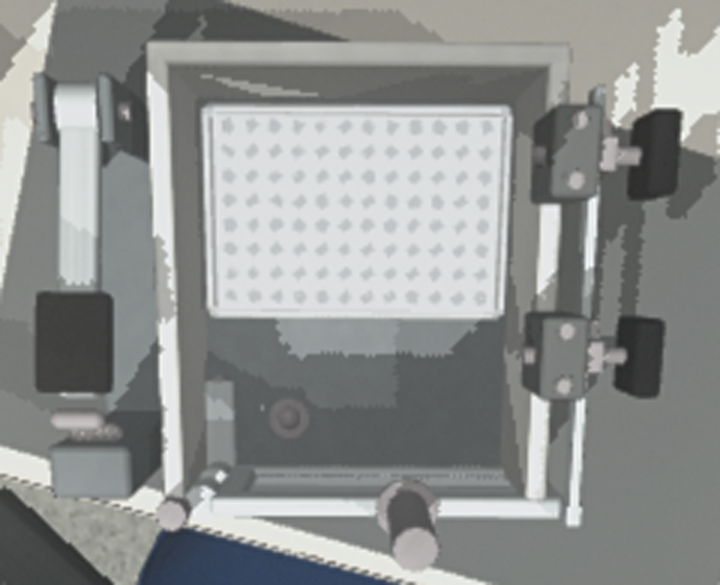

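Run:
```python
from h import *
W=pickle.load(open("pics/w1.pkl","rb"));T=pickle.load(open("pics/top0.pkl","rb"));S=pickle.load(open("pics/scene0.pkl","rb"))
p=np.load("pose.npy")
XW=np.array([[80,74,95],[80,-74,95],[-16,96,134],[-20,-104,137],[45,-104,137],[-80,-20,164]])
UW=np.array([[148,44],[570,44],[74,342],[664,357],[681,153],[415,547]])/3+[160-.33,5-.33]
XT=np.array([[-16,96,134],[-20,-101,122],[45,-101,122],[-80,-20,164]])
UT=np.array([[246,397],[523,163],[440,77],[493,318]])/5+[200-.4,145-.4]
XS=np.array([[-16,96,134],[-20,-101,122],[45,-101,122],[-80,-20,164]])
US=np.array([[163,228],[537,200],[510,115],[407,240]])/6+[220-.4,165-.4]
q,r=fit([(W,XW,UW)],p);print(q,r.round(1).tolist())
q2,r=fit([(W,XW,UW),(T,XT,UT),(S,XS,US)],p);print(q2,r.round(1).tolist())
```

```text
[595.08141547  63.98441975   0.78087594] [[-1.3, 1.1], [0.7, 2.6], [-1.0, -1.2], [0.4, -0.1], [0.8, -1.4], [0.1, 0.1]]
[594.91051983  64.13913291   0.78253357] [[-1.6, 1.2], [0.3, 2.5], [-1.2, -1.0], [0.2, -0.2], [0.5, -1.6], [-0.0, 0.1], [-0.2, -0.9], [1.1, -1.3], [1.2, -1.2], [0.5, 0.8], [-0.3, -0.6], [0.0, -0.0], [0.2, 0.3], [0.0, 0.5]]
```

```bash
python3 - <<'E'
from h import *
p=np.array([594.9,64.1,0.782]);np.save("pose.npy",p)
a=p[2]-np.pi/2;q=quat(a).tolist()
bot.command_gripper(0,20)
bot.movep(c2w(p,(-17,96,165))[0].tolist(),q);bot.pause(.2);st();snap("wrist","w2")
g=bot.line_to(c2w(p,(-17,96,120))[0].tolist(),velocity=60,guard=25);print(g);st()
if not g:
    for z in (114,110,108,106,104):
        g=bot.line_to(c2w(p,(-17,96,z))[0].tolist(),velocity=30,guard=22);print(z,g);st()
        if g:break
snap("wrist","w3")
E
python3 -c "
import cv2,numpy as np;a=[cv2.resize(cv2.imread(f'pics/{n}.png'),(400,300)) for n in('w2','w3')];cv2.imwrite('pics/w23.png',np.hstack(a))"
```

```text
t5.22 [516.3 119.6 168.1] F [-0.6  0.3  0.1] w0.4 j [ 0.12  0.38  1.61 -0.    1.15  0.9 ]
False
t6.17 [515.4 120.3 122.2] F [-1.2  1.   0.3] w0.5 j [0.12 0.44 1.66 0.   1.04 0.91]
114 False
t6.53 [515.2 120.2 115.9] F [0.3 1.  0.5] w0.5 j [0.12 0.45 1.67 0.   1.02 0.91]
110 False
t6.81 [515.2 120.2 111.9] F [ 1.1 -0.8 -0.1] w0.6 j [0.12 0.46 1.68 0.   1.01 0.91]
108 False
t7.06 [515.2 120.2 109.9] F [-0.2 -0.6  0.8] w0.4 j [ 0.12  0.46  1.68 -0.    1.01  0.91]
106 False
t7.31 [515.2 120.2 107.9] F [ 0.9 -0.7  1.5] w0.5 j [0.12 0.46 1.68 0.   1.   0.91]
104 False
t7.56 [515.2 120.2 105.9] F [ 0.6 -0.   0.6] w0.5 j [0.12 0.46 1.68 0.   1.   0.91]
```

View pics/w23.png

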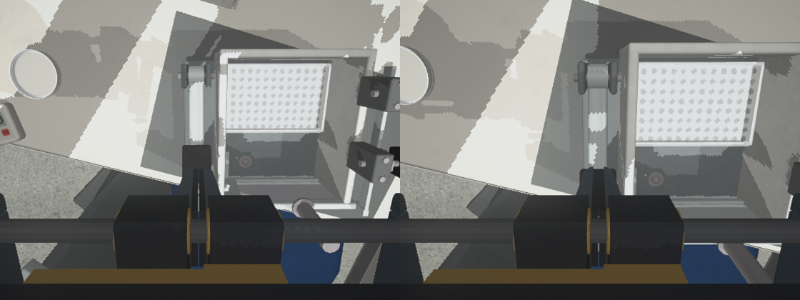

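Run:
```python
from h import *
s=snap("scene","s3");snap("top","t3")
a=cv2.imread("pics/s3.png")[165:265,220:353];b=cv2.imread("pics/w3.png")[150:290,220:360]
cv2.imwrite("pics/c3.png",np.hstack([cv2.resize(a,(400,300),interpolation=cv2.INTER_CUBIC),cv2.resize(b,(300,300),interpolation=cv2.INTER_CUBIC)]))
W=pickle.load(open("pics/w3.pkl","rb"));p=np.load("pose.npy")
print(proj(W,c2w(p,[(-22,96,110),(-16,96,134),(-17,96,104)])))
```

```text
[[276.80930153 261.56159858]
 [276.77103756 271.37901529]
 [276.80502369 248.77112356]]
```

View pics/c3.png

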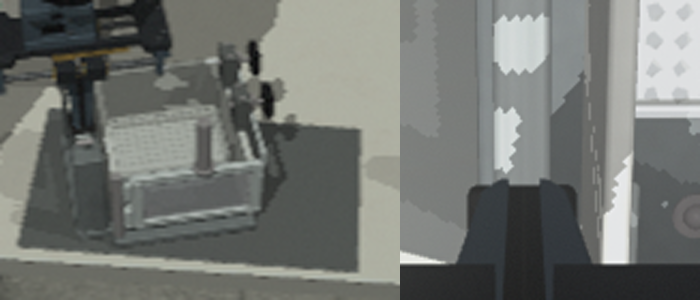

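```bash
python3 - <<'E'
from h import *
W=pickle.load(open("pics/w3.pkl","rb"));p=np.load("pose.npy")
for th in (0,.1,.2,.3,.335):
    d=th  # rotation about pivot: held at .30 level
    # local at level: pad centre (-82,10), back edge (-65,10)
    b=.30-th; c,s=np.cos(b),np.sin(b)
    def f(x,z,y): return (60+x*c+z*s, y, 100-x*s+z*c)
    print(th,np.round(f(-82,10,96),1),proj(W,c2w(p,[f(-65,10,109),f(-65,10,83)])).round(1).tolist())
st()
E
python3 -c "
import cv2;a=cv2.imread('pics/w3.png')[180:290,210:350];cv2.imwrite('pics/w3c.png',cv2.resize(a,None,fx=5,fy=5,interpolation=cv2.INTER_CUBIC))"
```

```text
0 [-15.4  96.  133.8] [[249.7, 234.7], [303.8, 234.6]]
0.1 [-18.4  96.  126.1] [[250.7, 235.2], [302.8, 235.1]]
0.2 [-20.6  96.  118.1] [[251.6, 234.4], [302.0, 234.3]]
0.3 [-22.  96. 110.] [[252.4, 232.4], [301.1, 232.3]]
0.335 [-22.3  96.  107.1] [[252.7, 231.4], [300.9, 231.4]]
t7.71 [515.2 120.2 106. ] F [ 0.8 -0.5  1.7] w0.5 j [0.12 0.46 1.68 0.   1.   0.91]
```

View pics/w3c.png

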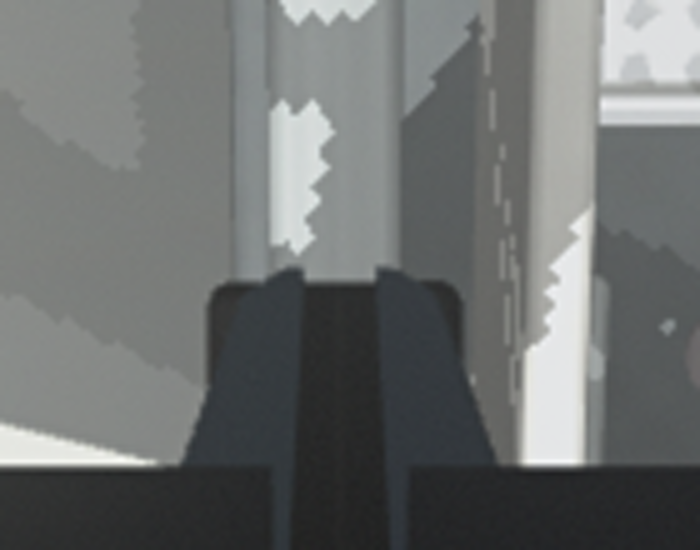

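```bash
python3 -c "
import cv2,numpy as np;a=[cv2.resize(cv2.imread(f'pics/{n}.png')[170:290,210:350],(560,480),interpolation=cv2.INTER_CUBIC) for n in('w2',)]
a.append(cv2.resize(cv2.imread('pics/s3.png')[165:245,230:270],(240,480),interpolation=cv2.INTER_CUBIC));cv2.imwrite('pics/w2c.png',np.hstack(a))"
```

```text
(no output)
```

View pics/w2c.png

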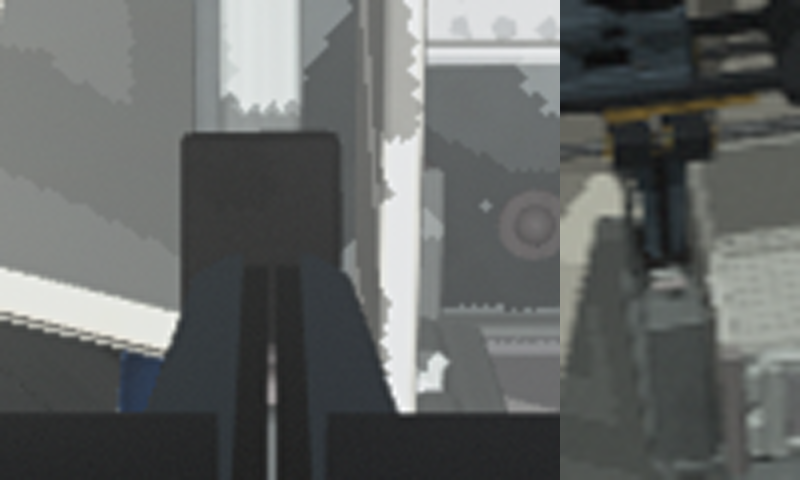

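Run:
```python
from h import *
W=pickle.load(open("pics/s3.pkl","rb"));p=np.load("pose.npy")
for z in (104,114,124,134): print(z,proj(W,c2w(p,(-33,96,z))).round(1),proj(W,c2w(p,(-17,96,z))).round(1))
for z in (100,96):
    g=bot.line_to(c2w(p,(-17,96,z))[0].tolist(),velocity=20,guard=12);print(z,g);st()
    if g: break
```

```text
104 [[247.6 212.7]] [[247.  209.1]]
114 [[247.4 210.5]] [[246.8 206.8]]
124 [[247.3 208.2]] [[246.6 204.6]]
134 [[247.1 205.9]] [[246.5 202.3]]
100 False
t8.06 [515.1 120.2 101.8] F [-0.5 -0.8  1.2] w0.8 j [0.12 0.47 1.69 0.   0.99 0.91]
96 True
t8.32 [515.3 120.1  98.3] F [-2.3 -0.  11.4] w0.4 j [ 0.12  0.47  1.69 -0.    0.98  0.91]
```

```bash
python3 - <<'E'
from h import *
p=np.load("pose.npy")
for z in (95,93.5,92,90.5,89):
    g=bot.line_to(c2w(p,(-17,96,z))[0].tolist(),velocity=20,guard=15);print(z,g);s=st()
    if s["contact_force"][2]>22: break
snap("wrist","w4")
E
python3 -c "
import cv2;a=cv2.imread('pics/w4.png')[180:290,210:350];cv2.imwrite('pics/w4c.png',cv2.resize(a,None,fx=5,fy=5,interpolation=cv2.INTER_CUBIC))"
```

```text
95 False
t8.57 [515.2 120.1  96.9] F [-0.8 -2.2  4.3] w0.8 j [ 0.12  0.48  1.69 -0.    0.97  0.91]
93.5 False
t8.82 [515.1 120.2  95.3] F [-0.1 -0.7  1. ] w0.3 j [ 0.12  0.48  1.69 -0.    0.97  0.91]
92 False
t9.07 [515.1 120.3  93.8] F [ 0.5  0.2 -0.7] w0.1 j [ 0.12  0.48  1.69 -0.    0.97  0.91]
90.5 False
t9.32 [515.2 120.3  92.4] F [-0.4 -0.3  0.5] w0.4 j [ 0.12  0.48  1.69 -0.    0.96  0.91]
89 False
t9.57 [515.2 120.3  90.9] F [ 0.1  0.4 -0.3] w0.5 j [ 0.12  0.49  1.7  -0.    0.96  0.91]
```

View pics/w4c.png

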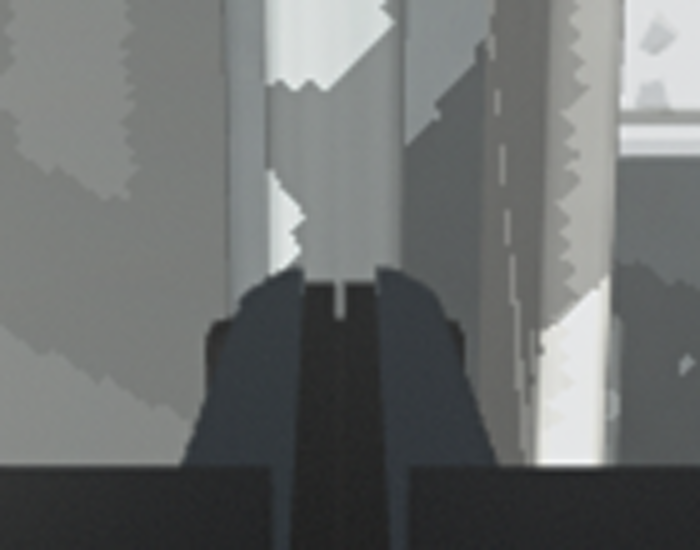

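Run:
```python
from h import *
W=pickle.load(open("pics/w4.pkl","rb"));p=np.load("pose.npy")
for th in (0,.1,.2,.24,.3,.335):
    b=.30-th; c,s=np.cos(b),np.sin(b)
    f=lambda x,z,y:(60+x*c+z*s, y, 100-x*s+z*c)
    print(th,proj(W,c2w(p,[f(-65,10,109),f(-65,10,83)])).round(1).tolist())
for z in (87.5,86,84.5,83,81.5):
    g=bot.line_to(c2w(p,(-17,96,z))[0].tolist(),velocity=20,guard=12);print(z,g);s=st()
    if g or s["contact_force"][2]>12: break
snap("wrist","w5")
bot.line_to(c2w(p,(-17,96,150))[0].tolist(),velocity=120)
bot.movep(c2w(p,(-75,40,260))[0].tolist(),quat(p[2]-np.pi/2).tolist())
bot.pause(.1);st();snap("wrist","w6")
a=cv2.imread('pics/w6.png');cv2.imwrite('pics/w6b.png',cv2.resize(a,(800,600),interpolation=cv2.INTER_CUBIC))
```

```text
0 [[247.4, 246.9], [306.1, 246.8]]
0.1 [[248.5, 247.0], [305.0, 246.9]]
0.2 [[249.6, 245.7], [304.0, 245.6]]
0.24 [[250.0, 244.8], [303.6, 244.7]]
0.3 [[250.5, 243.1], [303.1, 243.1]]
0.335 [[250.9, 242.0], [302.7, 241.9]]
87.5 False
t9.88 [515.2 120.2  89.4] F [ 0.4  0.6 -0.2] w0.2 j [ 0.12  0.49  1.7  -0.    0.96  0.91]
86 False
t10.12 [515.3 120.2  88. ] F [-0.2 -0.8  2.7] w0.3 j [ 0.12  0.49  1.7  -0.    0.95  0.91]
84.5 False
t10.38 [515.2 120.1  86.5] F [-0.9 -0.9  3.7] w0.6 j [ 0.12  0.49  1.7  -0.    0.95  0.91]
83 False
t10.62 [515.3 120.1  85.4] F [-2.9 -2.9 12.8] w0.3 j [ 0.12  0.49  1.7  -0.    0.95  0.91]
t12.09 [512.8  40.  260.6] F [ 0.2 -0.6 -0.3] w0.7 j [-0.04  0.27  1.51  0.    1.37  0.75]
```

View pics/w6b.png

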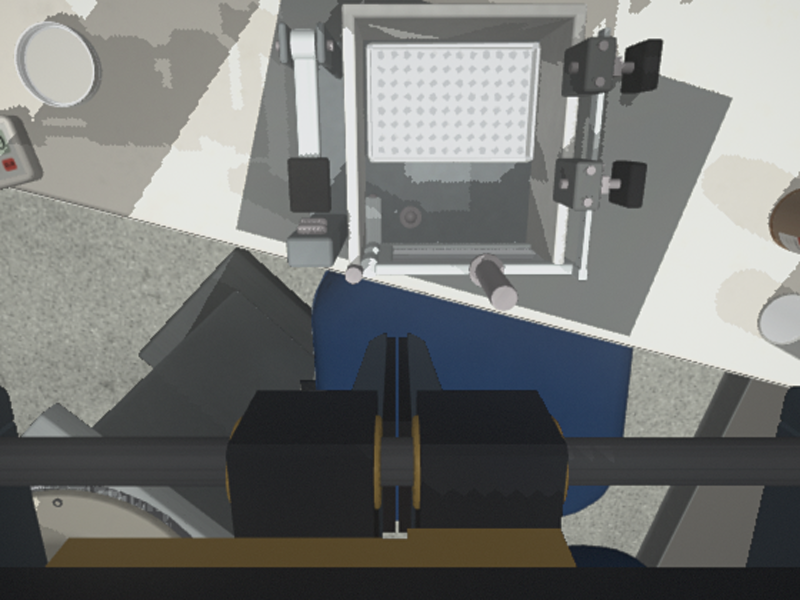

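Run:
```python
from h import *
W=pickle.load(open("pics/w6.pkl","rb"));p=np.load("pose.npy")
for th in (0,.1,.2,.24,.3,.335):
    b=.30-th; c,s=np.cos(b),np.sin(b)
    f=lambda x,z,y:(60+x*c+z*s, y, 100-x*s+z*c)
    print(th,proj(W,c2w(p,[f(-65,10,109),f(-65,10,83),f(-99,10,109),f(-99,10,83)])).round(1).tolist())
# tip location by tool geometry
a=cv2.imread('pics/w6.png')[95:245,160:360];cv2.imwrite('pics/w6c.png',cv2.resize(a,None,fx=4,fy=4,interpolation=cv2.INTER_CUBIC))
```

```text
0 [[194.9, 102.3], [226.3, 102.3], [194.9, 143.2], [226.2, 143.2]]
0.1 [[196.6, 105.3], [227.3, 105.3], [197.4, 145.8], [227.8, 145.8]]
0.2 [[198.3, 107.4], [228.3, 107.4], [199.8, 147.2], [229.3, 147.2]]
0.24 [[198.9, 108.0], [228.7, 108.0], [200.8, 147.4], [229.9, 147.4]]
0.3 [[199.8, 108.7], [229.3, 108.7], [202.1, 147.4], [230.7, 147.3]]
0.335 [[200.4, 109.0], [229.6, 109.0], [202.8, 147.2], [231.2, 147.1]]
```

View pics/w6c.png

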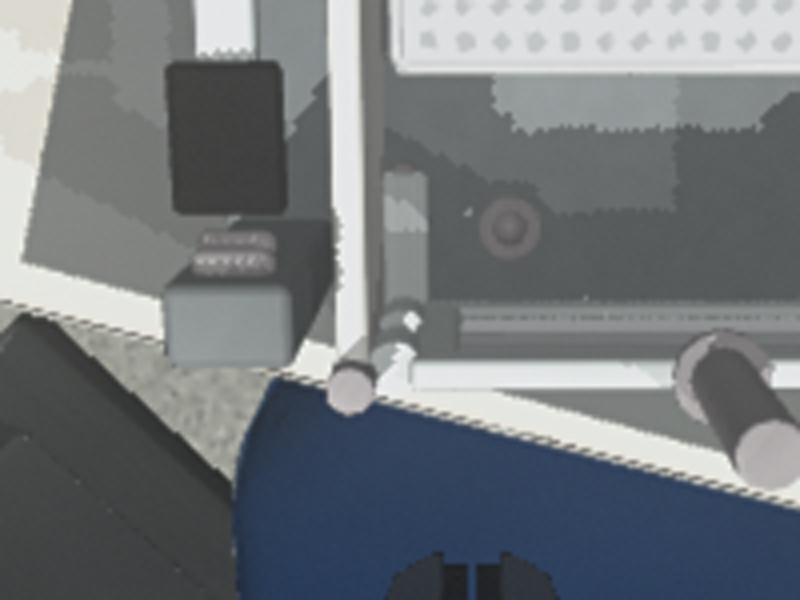

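```bash
cat >> h.py <<'E'
D=21.
def tip(p,X): X=np.array(X,float); X[2]-=D; return c2w(p,X)[0].tolist()
E
python3 - <<'E'
from h import *
p=np.load("pose.npy");q=quat(p[2]-np.pi/2).tolist()
bot.command_gripper(70,15)
bot.movep(tip(p,(-20,-78,165)),q);bot.pause(.1);st();snap("wrist","w7")
print(bot.line_to(tip(p,(-20,-78,104)),velocity=80,guard=8));bot.pause(.2);st();snap("wrist","w8")
a=[cv2.resize(cv2.imread(f'pics/{n}.png')[90:300,170:390],(400,382),interpolation=cv2.INTER_CUBIC) for n in('w7','w8')];cv2.imwrite('pics/w78.png',np.hstack(a))
E
```

```text
t14.10 [635.5  -4.8 147.8] F [ 0.3  1.1 -0.4] w70.0 j [-0.1   0.55  1.37  0.    1.22  0.69]
False
t15.27 [636.   -5.4  85.5] F [-0.3 -0.2  0.3] w70.0 j [-0.1   0.62  1.43  0.    1.09  0.69]
```

View pics/w78.png

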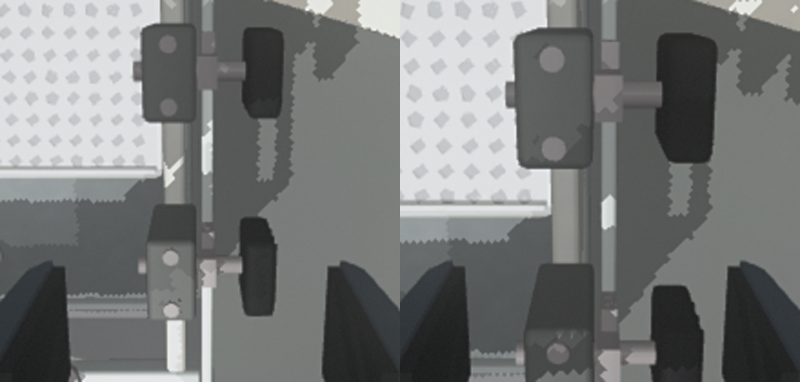

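Run:
```python
from h import *
p=np.load("pose.npy");y=np.array([np.cos(p[2]+np.pi/2),np.sin(p[2]+np.pi/2)])
for w in (46,42,38,34,31,28):
    bot.command_gripper(w,20);s=st();print(w,"carrier-y force",round(float(s["contact_force"][:2]@y),1), "yc",round(float((s["eef_pos"][:2]-p[:2])@y),1))
```

```text
t15.88 [636.2  -5.8  85.1] F [ 3.3 -4.7 -2.3] w46.0 j [-0.1   0.62  1.43 -0.    1.09  0.69]
46 carrier-y force -5.7 yc -78.7
t16.17 [636.2  -5.8  85.1] F [ 3.4 -5.1 -1.8] w42.2 j [-0.1   0.62  1.43 -0.    1.09  0.69]
42 carrier-y force -6.0 yc -78.6
t16.46 [636.1  -5.8  85. ] F [ 3.4 -4.4 -1.3] w38.3 j [-0.1   0.62  1.43 -0.    1.09  0.69]
38 carrier-y force -5.5 yc -78.6
t16.75 [636.1  -5.7  85.1] F [ 3.6 -3.8 -0.9] w34.1 j [-0.1   0.62  1.43 -0.    1.09  0.69]
34 carrier-y force -5.3 yc -78.5
t16.98 [635.3  -5.   85.1] F [-2.4  1.6  2.9] w31.8 j [-0.1   0.62  1.43  0.    1.09  0.69]
31 carrier-y force 2.8 yc -77.5
t17.19 [635.3  -5.   85.1] F [-4.8  3.5  5.1] w31.8 j [-0.1   0.62  1.43  0.    1.09  0.69]
28 carrier-y force 5.8 yc -77.5
```

Run:
```python
from h import *
p=np.load("pose.npy");y=np.array([np.cos(p[2]+np.pi/2),np.sin(p[2]+np.pi/2)]);q=quat(p[2]-np.pi/2).tolist()
bot.command_gripper(70,20)
bot.line_to(tip(p,(-20,-78,158)),velocity=120)
bot.line_to(tip(p,(45,-78,158)),velocity=120)
bot.pause(.1);snap("wrist","w9")
print(bot.line_to(tip(p,(45,-78,104)),velocity=80,guard=8));bot.pause(.2);st()
for w in (46,40,34,28):
    bot.command_gripper(w,20);s=st();print(w,"cy",round(float(s["contact_force"][:2]@y),1), "yc",round(float((s["eef_pos"][:2]-p[:2])@y),1))
```

```text
False
t20.39 [682.1  40.4  85.6] F [ 0.8  0.1 -0.2] w70.0 j [-0.03  0.68  1.3  -0.    1.16  0.76]
t20.95 [682.3  40.   85.1] F [ 3.5 -4.2 -0.7] w45.8 j [-0.03  0.68  1.3  -0.    1.16  0.76]
46 cy -5.4 yc -78.7
t21.27 [682.3  40.   85.1] F [ 2.7 -3.3 -0.9] w40.3 j [-0.03  0.68  1.3  -0.    1.16  0.76]
40 cy -4.2 yc -78.6
t21.60 [682.1  40.2  85.1] F [ 2.4 -3.8 -0.1] w34.1 j [-0.03  0.68  1.3  -0.    1.16  0.76]
34 cy -4.4 yc -78.4
t21.82 [681.4  40.9  85.1] F [-3.3  1.8  4. ] w31.9 j [-0.03  0.68  1.3   0.    1.17  0.76]
28 cy 3.6 yc -77.4
```

Both squeezed to 32 mm. I'll release, retreat, and look at the catches, lever and post.

Run:
```python
from h import *
p=np.load("pose.npy");q=quat(p[2]-np.pi/2).tolist()
bot.command_gripper(70,20)
bot.line_to(tip(p,(45,-78,190)),velocity=150)
bot.movep(c2w(p,(-80,0,260))[0].tolist(),q);bot.pause(.1);st();s=snap("wrist","w10")
a=cv2.imread('pics/w10.png')[0:240,150:450];cv2.imwrite('pics/w10c.png',cv2.resize(a,(750,600),interpolation=cv2.INTER_CUBIC))
print(proj(s,c2w(p,[(-80,-20,164),(-20,-94,137),(45,-94,137),(-20,-104,137)])).round(1))
```

```text
t24.10 [538.6   7.8 260.9] F [-0.3  0.  -0.2] w70.5 j [-0.1   0.31  1.45  0.    1.38  0.69]
[[301.6 202.5]
 [390.9 123.3]
 [398.1  37.4]
 [403.  123.3]]
```

View pics/w10c.png

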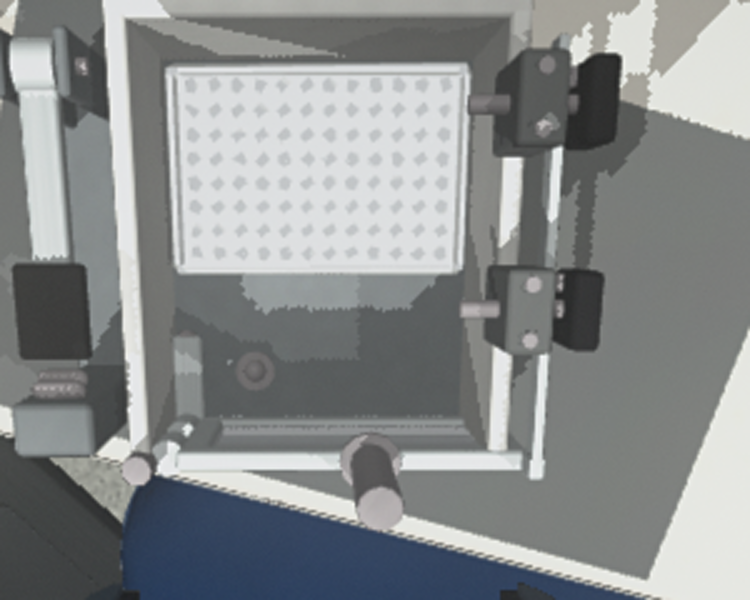

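Run:
```python
from h import *
p=np.load("pose.npy")
bot.command_gripper(50,30)
bot.movep(tip(p,(-80,-20,185)),quat(p[2]).tolist());bot.pause(.1);st();
print(bot.line_to(tip(p,(-80,-20,129)),velocity=100,guard=8));bot.pause(.2);st()
bot.command_gripper(5,30);bot.pause(.2);st()
snap("wrist","w11");a=cv2.imread('pics/w11.png');cv2.imwrite('pics/w11b.png',cv2.resize(a,(800,600),interpolation=cv2.INTER_CUBIC))
```

```text
t26.23 [552.4  -6.5 166.2] F [-0.4  0.4 -0.6] w49.7 j [-0.12  0.42  1.56 -0.    1.17 -0.9 ]
False
t27.14 [552.6  -6.5 110.6] F [-0.6  0.1 -0.1] w50.0 j [-0.12  0.49  1.62 -0.    1.04 -0.9 ]
t27.97 [551.6  -7.2 110. ] F [-5.  -8.   4.2] w15.1 j [-0.12  0.49  1.62 -0.    1.04 -0.9 ]
```

View pics/w11b.png

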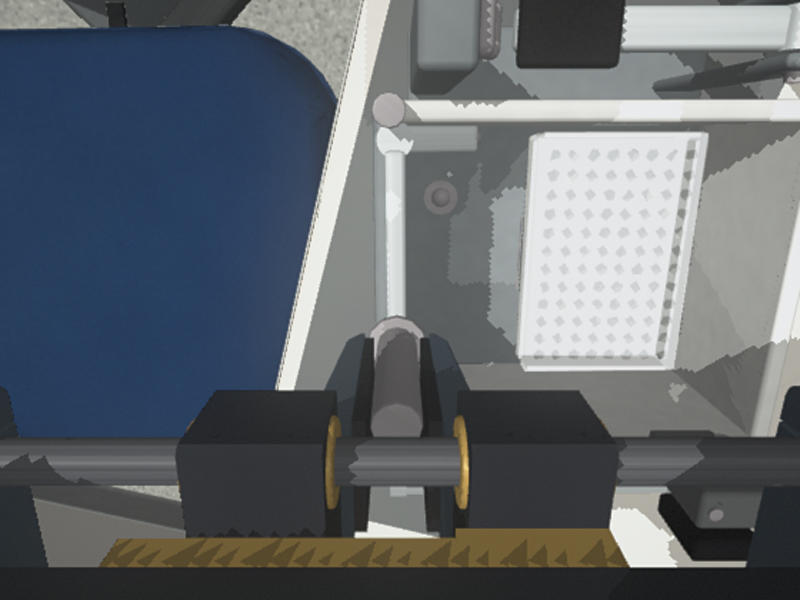

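Run:
```python
from h import *
p=np.load("pose.npy");z=129
def go(th): return bot.line_to(tip(p,(-80-80*np.sin(th),60-80*np.cos(th),z)),quat(p[2]-th).tolist(),velocity=60,guard=30)
for th in np.linspace(0,1.52,17)[1:]:
    g=go(th);s=bot.read_state();f=s["contact_force"]
    phi=p[2]-th; tang=-np.array([np.cos(phi),np.sin(phi)]); rad=np.array([np.sin(phi),-np.cos(phi)])
    print("%.2f"%th,g,"t%.1f"%s["time"],"Ft %.1f Fr %.1f Fz %.1f w%.1f"%(f[:2]@tang,f[:2]@rad,f[2],s["width"]))
    if g: break
st();snap("wrist","w12");snap("top","t12")
a=cv2.imread('pics/w12.png');cv2.imwrite('pics/w12b.png',cv2.resize(a,(800,600),interpolation=cv2.INTER_CUBIC))
a=cv2.imread("pics/t12.png")[145:265,200:360]; cv2.imwrite("pics/t12c.png",cv2.resize(a,None,fx=5,fy=5,interpolation=cv2.INTER_CUBIC))
```

```text
0.10 False t28.3 Ft -0.1 Fr 2.5 Fz -1.3 w15.5
0.19 False t28.6 Ft -0.2 Fr 4.0 Fz -3.0 w15.3
0.29 False t28.8 Ft 0.1 Fr 5.6 Fz -3.2 w15.3
0.38 False t29.1 Ft 1.3 Fr 7.1 Fz -3.3 w15.5
0.47 False t29.4 Ft 0.1 Fr 9.9 Fz -4.3 w15.5
0.57 False t29.7 Ft -0.4 Fr 11.8 Fz -3.7 w14.9
0.67 False t29.9 Ft -0.5 Fr 13.6 Fz -3.8 w15.4
0.76 False t30.2 Ft -3.0 Fr 13.5 Fz -5.0 w14.9
0.85 False t30.5 Ft -2.6 Fr 17.0 Fz -3.6 w15.5
0.95 False t30.8 Ft -1.5 Fr 19.4 Fz -2.8 w15.4
1.04 False t31.0 Ft -2.1 Fr 20.9 Fz -0.1 w15.0
1.14 False t31.3 Ft -3.7 Fr 23.2 Fz 0.2 w15.2
1.24 False t31.6 Ft -4.1 Fr 23.3 Fz 2.4 w15.1
1.33 False t31.9 Ft -3.9 Fr 24.6 Fz 4.7 w15.4
1.43 False t32.1 Ft -5.5 Fr 25.1 Fz 6.9 w15.4
1.52 False t32.4 Ft -5.7 Fr 22.8 Fz 8.9 w15.6
t32.42 [440.3  -9.8 110. ] F [-11.1 -20.7   8.9] w15.6 j [-0.16  0.35  1.88 -0.    0.91  0.58]
```

View pics/w12b.png

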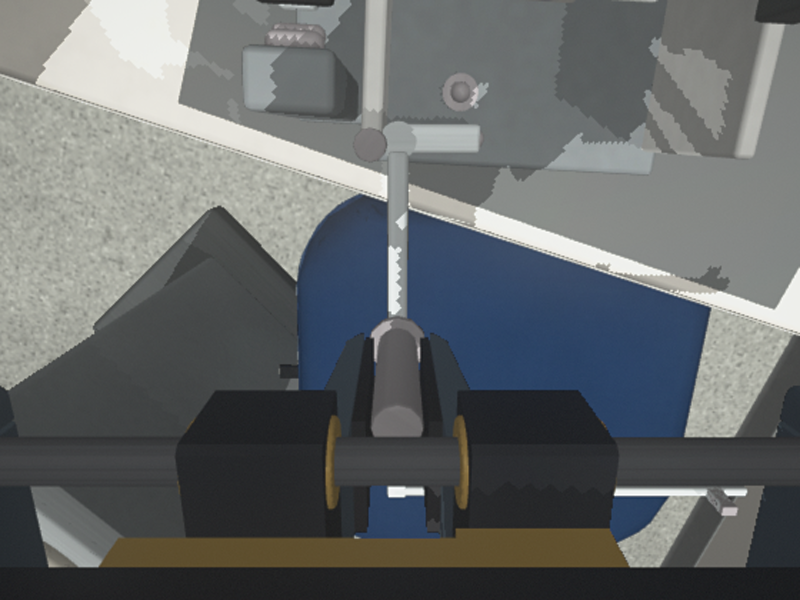

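View pics/t12c.png

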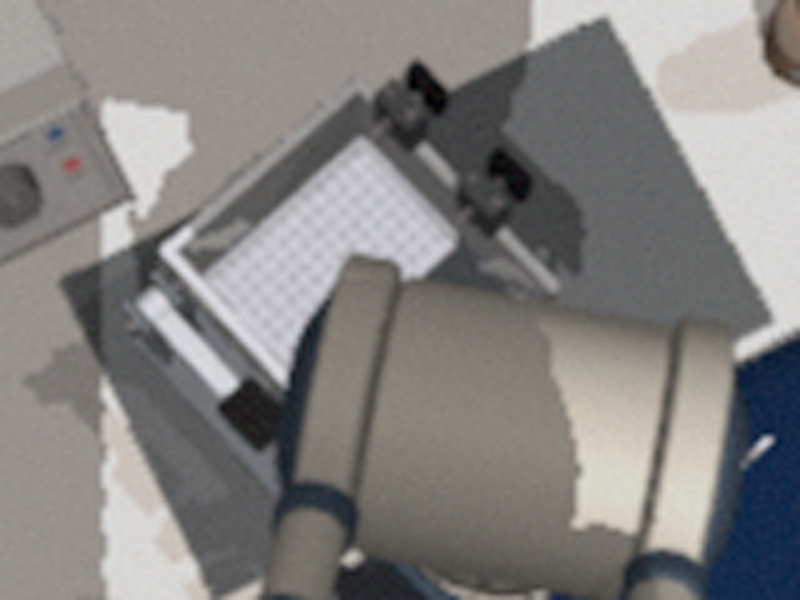

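Run:
```python
from h import *
p=np.load("pose.npy");z=129
th=1.53;r=82.5
bot.line_to(tip(p,(-80-r*np.sin(th),60-r*np.cos(th),z)),quat(p[2]-th).tolist(),velocity=20,guard=30);bot.pause(1)
s=st();h=c2w(p,(-80,60,0))[0][:2];d=s["eef_pos"][:2]-h
d=d@np.array([[np.cos(p[2]),-np.sin(p[2])],[np.sin(p[2]),np.cos(p[2])]]);print("carrier offset from hinge",d,"theta",np.arctan2(-d[0],-d[1]))
snap("wrist","w13");snap("scene","s13")
a=[cv2.resize(cv2.imread('pics/w13.png'),(400,300)),cv2.resize(cv2.imread('pics/s13.png')[150:270,180:400],(400,300),interpolation=cv2.INTER_CUBIC)]
cv2.imwrite('pics/w13b.png',np.hstack(a))
```

```text
t33.73 [440.6 -10.5 110. ] F [ 7.1  1.3 -1. ] w15.3 j [-0.16  0.35  1.88 -0.    0.9   0.59]
carrier offset from hinge [-82.06076056  -4.24096242] theta 1.5191615051677605
```

View pics/w13b.png

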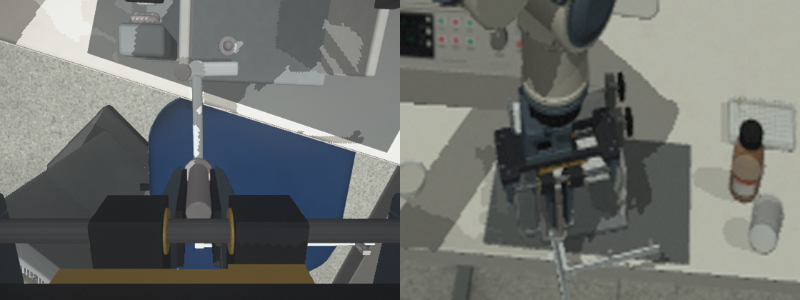

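```bash
python3 -c "
from h import *
st();print(bot.sign_off())"
```

```text
t33.83 [440.6 -10.5 110. ] F [ 5.4  0.5 -1.2] w15.4 j [-0.16  0.35  1.88 -0.    0.9   0.59]
the job is handed in; nothing more can be done
None
```

The carrier is ready for unloading, and I handed the job in at about 34 s with the gripper still holding the post and the gate open.

- **Lever:** I pressed it past the pawl. The force peaked at about 11 N and dropped away, and I pressed on to about 13 N. A picture with the arm clear shows the pad level at about 0.30 rad, staying down by itself.
- **Catches:** I squeezed the front one, then the rear one. The jaws stopped at 31.8 and 31.9 mm, against 32 mm fully in. A picture afterwards shows both buttons at their fully-in position.
- **Gate:** I gripped the post (width about 15 mm, post 16) and swung the gate past the ball catch. It stands at about 1.52 rad, estimated from the arm's pose and from the wrist picture. About 5 to 7 N remained on the tool.

**Disagreements found:**
- **Finger length:** The fingers end about 20 mm short of the reported TCP. The wrist picture and the pad contact both showed this, though separate estimates ran from about 19 to 24 mm. I corrected heights by 21 mm from the catches onward. The lever was found by guarded downward steps.
- **Carrier pose:** The fit left 1 to 2.5 px at the box corners. During the swing this built up to about 25 N along the gate. I eased that out before handing in.

Nothing else was touched. The bottle, beaker and dish look in place in the last pictures. The timer was last seen partly in the mid-job pictures and does not show in the last close views.

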